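# Stack look-alike test bars crosswise, heaviest lowest

### The job

Three test bars look alike but weigh differently, and only lifting them tells which is which. Stack them on the wooden stand as a crosswise tower, the heaviest at the bottom lying across the stand's two bearers, the middle one flat across it, and the lightest flat across that, all centred over the stand. Set each one down rather than dropping it, and leave the jar, the brush and the round brass block where they are.

Things in the scene. Friction and masses are not known exactly. Their poses are not given: they have to be found in the camera images.
- bar_a: Steel-grey bar, 140 x 32 x 24 mm (its x, y, z), one of three that look exactly alike; they weigh about 0.8 kg, 0.48 kg and 0.18 kg (each within 8 %, evenly spread), and which is which can only be felt. Origin: centre of its underside; x along its length, z up. Starts lying flat on the bench, wide face down, within 0.2 rad of pointing straight ahead of the robot.
- bar_b: Steel-grey bar, 140 x 32 x 24 mm (its x, y, z), one of three that look exactly alike; they weigh about 0.8 kg, 0.48 kg and 0.18 kg (each within 8 %, evenly spread), and which is which can only be felt. Origin: centre of its underside; x along its length, z up. Starts lying flat on the bench, wide face down, within 0.2 rad of pointing straight ahead of the robot.
- bar_c: Steel-grey bar, 140 x 32 x 24 mm (its x, y, z), one of three that look exactly alike; they weigh about 0.8 kg, 0.48 kg and 0.18 kg (each within 8 %, evenly spread), and which is which can only be felt. Origin: centre of its underside; x along its length, z up. Starts lying flat on the bench, wide face down, within 0.2 rad of pointing straight ahead of the robot.
- stand: Fixed wooden stand: plywood board 160 x 160 x 10 mm with two bearers on it, each 160 mm long, 22 mm wide, 20 mm high, running along the stand's x at y = +42 and -42 mm. Origin: centre of its underside on the bench, z up. The bottom bar lies along the stand's y, the middle bar along its x, the top bar along its y; either end may lead.
- stand_top (a point): Point over the stand's centre level with the tops of the bearers, 30 mm above the bench (between the bearers there is only air); axes as the stand's.
- jar: Closed jar, 56 mm diameter, 75 mm tall, origin at the centre of its underside. A bystander: leave it where it is.
- brush: Hand brush about 170 mm long lying on the bench, origin at its underside, x along its length. A bystander: leave it where it is.
- ref_block: Round brass hardness reference block, 64 mm diameter, 16 mm high, origin at the centre of its underside. A bystander: leave it where it is.
There are look-alikes about, which are no part of the job. What is shaped like the bar_c but green or turquoise is not meant.

How it is judged (in metres and radians):
On the way:
1. the heaviest bar lies released across the bearers (((horizontal distance between bar_a and stand_top below 0.02 m and angle between bar_a's own z axis and vertical below 0.1 rad and angle between the x axis of bar_a and the y axis of stand, either way round below 0.2 rad and contact force between bar_a and stand between 6.3 and 9.7 N and contact force between the fingers and bar_a below 0.3 N) or (horizontal distance between bar_b and stand_top below 0.02 m and angle between bar_b's own z axis and vertical below 0.1 rad and angle between the x axis of bar_b and the y axis of stand, either way round below 0.2 rad and contact force between bar_b and stand between 6.3 and 9.7 N and contact force between the fingers and bar_b below 0.3 N) or (horizontal distance between bar_c and stand_top below 0.02 m and angle between bar_c's own z axis and vertical below 0.1 rad and angle between the x axis of bar_c and the y axis of stand, either way round below 0.2 rad and contact force between bar_c and stand between 6.3 and 9.7 N and contact force between the fingers and bar_c below 0.3 N))), for 0.2 s.
At the end, for the whole second after the job is handed in: Tower on the stand: heaviest bar on the bearers along the stand's y, middle one on it along x, lightest on top along y (told by the weight each contact bears); each centre within 20 mm of the stand's centre, direction within 0.2 rad, tilt under 0.1 rad, all at rest (horizontal distance between each of bar_a, bar_b, bar_c and stand_top below 0.02 m and angle between each of bar_a, bar_b, bar_c's own z axis and vertical below 0.1 rad and linear speed of each of bar_a, bar_b, bar_c below 0.02 m/s and ((angle between the x axis of each of bar_a, bar_c and the y axis of stand, either way round below 0.2 rad and angle between the x axis of bar_b and the x axis of stand, either way round below 0.2 rad and contact force between bar_a and stand above 10 N and contact force between bar_b and bar_a between 4 and 8 N and contact force between bar_c and bar_b between 0.8 and 3.2 N) or (angle between the x axis of each of bar_a, bar_b and the y axis of stand, either way round below 0.2 rad and angle between the x axis of bar_c and the x axis of stand, either way round below 0.2 rad and contact force between bar_a and stand above 10 N and contact force between bar_c and bar_a between 4 and 8 N and contact force between bar_b and bar_c between 0.8 and 3.2 N) or (angle between the x axis of each of bar_b, bar_c and the y axis of stand, either way round below 0.2 rad and angle between the x axis of bar_a and the x axis of stand, either way round below 0.2 rad and contact force between bar_b and stand above 10 N and contact force between bar_a and bar_b between 4 and 8 N and contact force between bar_c and bar_a between 0.8 and 3.2 N) or (angle between the x axis of each of bar_b, bar_a and the y axis of stand, either way round below 0.2 rad and angle between the x axis of bar_c and the x axis of stand, either way round below 0.2 rad and contact force between bar_b and stand above 10 N and contact force between bar_c and bar_b between 4 and 8 N and contact force between bar_a and bar_c between 0.8 and 3.2 N) or (angle between the x axis of each of bar_c, bar_b and the y axis of stand, either way round below 0.2 rad and angle between the x axis of bar_a and the x axis of stand, either way round below 0.2 rad and contact force between bar_c and stand above 10 N and contact force between bar_a and bar_c between 4 and 8 N and contact force between bar_b and bar_a between 0.8 and 3.2 N) or (angle between the x axis of each of bar_c, bar_a and the y axis of stand, either way round below 0.2 rad and angle between the x axis of bar_b and the x axis of stand, either way round below 0.2 rad and contact force between bar_c and stand above 10 N and contact force between bar_b and bar_c between 4 and 8 N and contact force between bar_a and bar_b between 0.8 and 3.2 N))); the robot touches nothing.
It fails at once if the jar, brush or brass block is moved by more than 30 mm (distance of any of jar, brush, ref_block from where it was at the start of the episode above 0.03 m).
It fails at once if a bar is dropped: it moves faster than 0.5 m/s (a fall of some 13 mm) with no finger touching it ((contact force between the fingers and bar_a below 0.05 N and linear speed of bar_a above 0.5 m/s) or (contact force between the fingers and bar_b below 0.05 N and linear speed of bar_b above 0.5 m/s) or (contact force between the fingers and bar_c below 0.05 N and linear speed of bar_c above 0.5 m/s)).
It also fails if it takes over 72 s, if anything falls off the work surface, if the arm or the gripper's body presses on something with over 40 N, if the wrist force passes 120 N, or if a joint passes its speed limit or range.

### The arm

A 6-joint arm with a two-finger parallel gripper is mounted at the origin on the work surface. World frame = base frame: x ahead of the robot, y to its left, z up, the work surface at z = 0. Lengths are in mm, angles in degrees, forces in N, time in s.
With the tool pointing down it reaches from about 400 to 925 mm from the base axis. Payload 12.5 kg.
Tool frame: the origin (TCP) lies at the very end of the fingers, on their centre line; the grasp point (between the pads) lies 19 mm behind it; z points along the fingers, y is the line along which they close (so a half turn about z gives the same grasp; the last joint's range is limited). The gripper opens to 95 mm and grips with 3 to 60 N. Pads are 20 mm wide; open, the fingers measure 119 mm over their backs; the gripper's body (75 mm by 180 mm) begins 59 mm behind the grasp point.
Start: joints at [59.267, 28.126, 89.318, -0, 62.55, -6.05], TCP at [260.985, 567.92, 214.661] pointing down, gripper open.
Joint ranges: [-177.58, 177.58], [-47.91, 125.51], [2.72, 160], [-65.01, 245.01], [3.68, 167.84], [-153.87, 153.87]. Speed limits (degrees/s): [127.2, 127.2, 159.86, 180, 180, 180].

### API

Orientations are given as [roll, pitch, yaw] about the fixed x, y, z axes, in that order (R = Rz(yaw) Ry(pitch) Rx(roll)).
In Python, from plant import sensors, capture, r, boxes_of gives the robot as it stands.
- The arm moves only by the tool servo_tool, never from a script. Its argument "motion" is a list of rows, each a list of 3 entries, a list of its own where there are three numbers: the turn, a rotation vector about the world's x, y, z scaled (see below), then the shift along the world's x, y, z scaled (see below), then the finger opening in mm, from 0 to 95.1. A call has exactly 8 rows; each row shifts and turns the commanded pose from where the row before left it; what a row does not reach is not made up. The controller multiplies each number of a shift by 0.05 m and each number of a turn by 90 degrees. A row lasts 1/10 s, in which the tool goes at most 50 mm and 8.59 degrees, less where a joint would pass 70% of its speed; a pose out of reach is approached as far as the arm can. A call with a number of a shift or a turn outside -1 to 1 is refused whole. A call with a gripper value outside its range is refused whole. The fingers move at their own pace and stop on an object; the grip force is fixed at half the most. Time passes only in rows, so rows that do not move let the fingers close, or fill a call up. It gives the time, the measured TCP pose, the force, the opening and the grip force at its end, in the units of the state.
- sensors.sense(): the state, without advancing time (a new reading comes with each control period).
- capture(name): name is "scene" or "top"; returns a dict with "color" (400x640x3 uint8, red, green, blue), "K" (3x3 intrinsics, pixels), "R" (3x3) and "t" (3): a world point X has camera coordinates R X + t. Camera axes: x right, y down, z forward; pixel columns grow to the right and rows downward; lengths in mm; the calibration is good to about 2 mm. A picture is of the moment at which its call begins. There is no depth.
- r.close_job(): hands the job in; it is judged then, once.
Trained networks look in the newest picture that a camera, given by its name, has taken for a name from the list of things; names that differ only in an ending like _2 or _b are one class to them, and where a whole thing is asked for, a point or a joint stands for the part that bears it (a point fixed in the world has none). Each returns a list of dicts, best first, with "score" (0 to 1); they miss things now and then, are a little off and sometimes report something else, mostly with a low value. They report only what shows in the picture. A call takes as long as a camera call. They do not tell look-alikes from the thing itself.
- boxes_of(camera, target): "xyz" ([x, y, z] in mm, in world coordinates, good to about 4 mm: the middle of the surface that is visible of it).
The state is a dict: "clock": time; "joint_pos": joint angles; "dq": joint speeds; "joint_torque": joint torques, N m; "eef_pos": TCP position; "ee_rot": TCP orientation; "ft_force": force on the tool from outside, world axes, zero at the start; "wrist_torque": the same for the moment, N m; "grip_width": opening from 0.0 (shut) to 1.0 (fully open); "grasp_force": force on a finger pad.
Only numpy, scipy, OpenCV 4.12 (cv2) and the standard library are available. Lean on these libraries where they do the work, as an engineer would, in place of code of your own. Each camera call takes 0.05 s, during which the arm holds its last target. There are 200 camera calls.

## Working session

There is one attempt and no reset: what is moved stays moved. The work goes in short steps, Python scripts to look and compute and a tool call to move; the robot and the scene stay as the last step left them, time stands still between calls to the robot, and variables do not carry over. Pictures are saved under pics/ and viewed, at most 10 in all, crops included, and the job is handed in when it is done.

Besides the shell and the picture viewer there is one more tool, called after "Emit:" as name([rows], argument=value, ...), one row to a line, values as JSON. servo_tool: Moves the arm, as the interface text tells. Shifts and turns lie within -1 to 1; 1 stands for 0.05 m of shift or 90 degrees of turn. Its arguments: {"type":"object","properties":{"motion":{"type":"array"}},"required":["motion"]}

```bash
mkdir -p pics; ls; python3 - <<'E'
from plant import sensors,capture,r,boxes_of
import cv2
for c in("top","scene"):
    p=capture(c);cv2.imwrite(f"pics/{c}0.png",p["color"][:,:,::-1])
    for n in("bar_a","stand","jar","brush","ref_block"):
        print(c,n,[(d["score"],d["xyz"]) for d in boxes_of(c,n)])
print(sensors.sense())
E
```

```text
pics
top bar_a [(0.86, [525.9, 262.1, 23.2]), (0.8, [359.3, 151.4, 24.9]), (0.71, [592.0, 159.4, 22.0]), (0.62, [474.1, 394.6, 20.2]), (0.61, [539.8, 46.7, 25.1]), (0.59, [389.4, -53.7, 25.6])]
top stand [(0.67, [528.0, -262.4, 11.5])]
top jar [(0.9, [750.0, -85.9, 77.6])]
top brush [(0.96, [739.8, 295.6, 18.3])]
top ref_block [(0.73, [739.7, 79.7, 16.0])]
scene bar_a [(0.92, [394.2, -46.2, 27.0]), (0.74, [365.2, 155.0, 22.7]), (0.7, [485.1, 404.0, 23.9]), (0.69, [596.7, 170.0, 26.8]), (0.68, [546.5, 56.6, 24.4]), (0.61, [537.6, 268.2, 19.7]), (0.29, [538.4, -241.8, 12.3])]
scene stand [(0.67, [541.4, -240.5, 12.5]), (0.22, [596.9, 171.4, 24.4])]
scene jar [(0.64, [755.9, -69.5, 53.0])]
scene brush [(0.74, [745.8, 309.4, 18.4]), (0.55, [534.8, 265.9, 24.9])]
scene ref_block [(0.67, [745.7, 88.3, 19.7])]
{'clock': 0.6, 'joint_pos': array([ 5.92667006e+01,  2.81267694e+01,  8.93190718e+01, -1.01258301e-03,
        6.25504989e+01, -6.05048440e+00]), 'dq': array([ 0.02092583, -0.10024653,  0.05560535, -0.01329995, -0.01556703,
        0.01667039]), 'joint_torque': array([-7.35318663e-04, -6.12198400e+01, -2.58363158e+01,  6.93321205e-02,
        4.44894063e-02, -8.78771061e-06]), 'eef_pos': array([260.98439321, 567.91019456, 214.65390077]), 'ee_rot': array([1.79996455e+02, 1.27938840e-03, 1.55317652e+02]), 'ft_force': array([0.18528663, 0.10070137, 0.31597539]), 'wrist_torque': array([-0.03567973, -0.03179858, -0.04365857]), 'grasp_force': 0.0, 'grip_width': 0.9977323594185565}
```

View pics/top0.png

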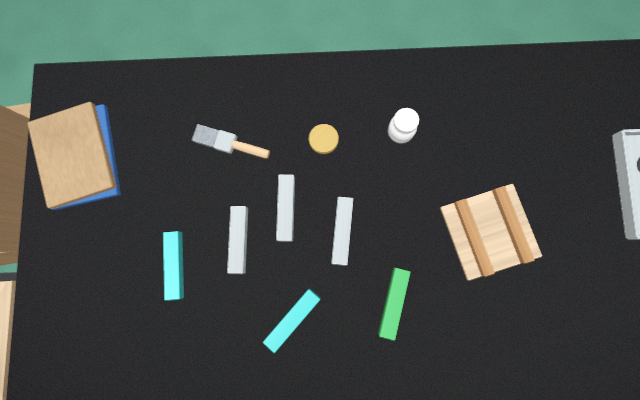

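View pics/scene0.png

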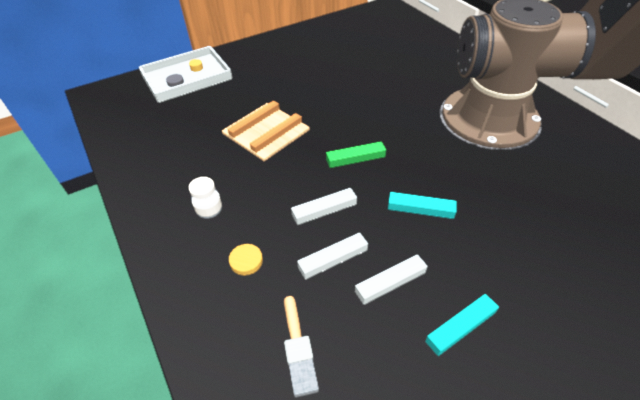

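The grey bars are at top pixels (237,240), (285,208) and (342,231). The objects that could be mistaken for them are turquoise at (173,266) and (291,321) and green at (395,304), and I exclude those by colour. The stand is at (490,232). Next I fit the poses by silhouette and check them in a crop.

```bash
cat > fit.py <<'E'
import numpy as np,cv2
from scipy.optimize import minimize
S=4
def box(l,w,z0,z1,oy=0):return np.array([[x,y+oy,z] for x in(-l/2,l/2) for y in(-w/2,w/2) for z in(z0,z1)])
BAR=[box(140,32,0,24)]
STAND=[box(160,160,0,10),box(160,22,10,30,42),box(160,22,10,30,-42)]
def world(b,p,z=0):
    c,s=np.cos(p[2]),np.sin(p[2]);return b@np.array([[c,s,0],[-s,c,0],[0,0,1]])+[p[0],p[1],z]
def proj(cam,X):
    q=(np.asarray(X,float)@cam["R"].T+cam["t"])@cam["K"].T;return q[:,:2]/q[:,2:]
def sil(cam,boxes,p,z=0,org=(0,0),shape=(400,640)):
    m=np.zeros((shape[0]*S,shape[1]*S),np.uint8)
    for b in boxes:
        h=cv2.convexHull(((proj(cam,world(b,p,z))-org+.5)*S*16-8).astype(np.int32).reshape(-1,1,2))
        cv2.fillConvexPoly(m,h,255,cv2.LINE_AA,4)
    return cv2.resize(m,shape[::-1],interpolation=cv2.INTER_AREA)/255.
def mask(cam,kind):
    hsv=cv2.cvtColor(cam["color"],cv2.COLOR_RGB2HSV)
    if kind=="bar":m=(hsv[...,1]<60)&(hsv[...,2]>90)
    else:m=(hsv[...,0]>5)&(hsv[...,0]<25)&(hsv[...,1]>40)&(hsv[...,2]>90)
    return m.astype(np.uint8)
def fit(cam,boxes,p0,kind,z=0):
    m=mask(cam,kind);_,lab=cv2.connectedComponents(m)
    c=proj(cam,[[p0[0],p0[1],z+15]])[0];yy,xx=np.nonzero(m)
    i=np.argmin((xx-c[0])**2+(yy-c[1])**2);m=(lab==lab[yy[i],xx[i]]).astype(float)
    x0,y0=int(c[0])-70,int(c[1])-70;x0=max(x0,0);y0=max(y0,0)
    mm=m[y0:y0+140,x0:x0+140]
    f=lambda q:np.abs(sil(cam,boxes,[q[0],q[1],q[2]/100],z,(x0,y0),mm.shape)-mm).sum()
    q=np.array([p0[0],p0[1],p0[2]*100])
    for d in(12,4):
        sx=np.vstack([q,q+[d,0,0],q+[0,d,0],q+[0,0,d]])
        o=minimize(f,q,method="Nelder-Mead",options=dict(initial_simplex=sx,xatol=.05,fatol=.05));q=o.x
    return [round(float(v),1) for v in(q[0],q[1],np.degrees(q[2]/100))],round(o.fun),int(mm.sum())
E
python3 - <<'E'
from plant import capture
from fit import *
for c in("top","scene"):
    cam=capture(c)
    for p in((526,262,0),(592,159,0),(540,47,-.1)):print(c,fit(cam,BAR,p,"bar"))
    print(c,fit(cam,STAND,(528,-262,.3),"st"),fit(cam,STAND,(528,-262,-.3),"st"))
    if c=="top":cv2.imwrite("pics/crop1.png",cv2.resize(cam["color"][160:310,150:410,::-1],None,fx=3,fy=3))
E
```

```text
top ([527.2, 267.0, -2.2], 36, 1249)
top ([592.0, 165.3, -2.6], 46, 1157)
top ([539.8, 46.6, -6.9], 59, 1132)
top ([531.6, -261.5, 16.6], 88, 6285) ([531.7, -261.5, 16.6], 88, 6285)
scene ([527.7, 265.1, -2.3], 59, 1650)
scene ([592.6, 163.2, -2.5], 65, 1547)
scene ([540.7, 44.5, -7.0], 54, 1281)
scene ([532.1, -263.0, 16.6], 1055, 1973) ([532.1, -262.9, 16.7], 1055, 1973)
```

View pics/crop1.png

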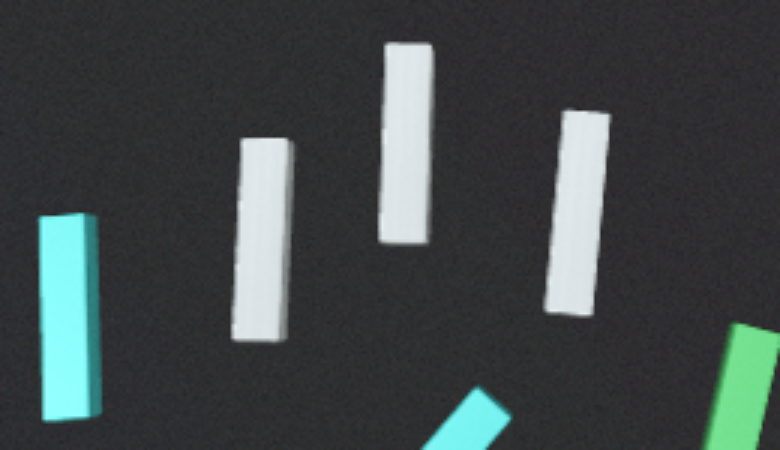

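The three fits from both cameras agree to about 2 mm, and the crop shows three plain grey bars at crop pixels (262,240), (405,143) and (577,213). I start with the left one, at (527,266), yaw −2.3°.

Emit:
servo_tool([
  [[0, 0, 0.031], [0.5, -0.57, -0.25], 95],
  [[0, 0, 0.031], [0.5, -0.57, -0.25], 95],
  [[0, 0, 0.031], [0.5, -0.57, -0.25], 95],
  [[0, 0, 0.031], [0.5, -0.57, -0.25], 95],
  [[0, 0, 0.031], [0.5, -0.57, -0.25], 95],
  [[0, 0, 0.031], [0.5, -0.57, -0.25], 95],
  [[0, 0, 0.031], [0.5, -0.57, -0.25], 95],
  [[0, 0, 0.031], [0.5, -0.57, -0.25], 95],
])

```text
clock: 1.5
eef_pos: [462.0, 338.7, 114.3]
ee_rot: [180.0, 0.0, 177.8]
ft_force: [0.3, 1.2, -1.0]
grip_width: 0.999
grasp_force: 0.0
```

Emit:
servo_tool([
  [[0, 0, 0], [0.5, -0.54, 0], 95],
  [[0, 0, 0], [0.5, -0.54, 0], 95],
  [[0, 0, 0], [0.3, -0.38, -0.1], 95],
  [[0, 0, 0], [0, 0, -0.5], 95],
  [[0, 0, 0], [0, 0, -0.6], 95],
  [[0, 0, 0], [0, 0, -0.5], 95],
  [[0, 0, 0], [0, 0, -0.35], 95],
  [[0, 0, 0], [0, 0, -0.17], 95],
])

```text
clock: 2.3
eef_pos: [525.5, 266.7, 2.1]
ee_rot: [-180.0, -0.1, 177.6]
ft_force: [-0.4, -0.1, 0.3]
grip_width: 0.999
grasp_force: 0.0
```

Emit:
servo_tool([
  [[0, 0, 0], [0, 0, 0], 20],
  [[0, 0, 0], [0, 0, 0], 20],
  [[0, 0, 0], [0, 0, 0], 20],
  [[0, 0, 0], [0, 0, 0], 20],
  [[0, 0, 0], [0, 0, 0], 20],
  [[0, 0, 0], [0, 0, 0], 20],
  [[0, 0, 0], [0, 0, 0], 20],
  [[0, 0, 0], [0, 0, 0], 20],
])

```text
clock: 3.1
eef_pos: [526.0, 266.9, 3.7]
ee_rot: [180.0, 0.0, 177.6]
ft_force: [0.1, 0.2, -0.0]
grip_width: 0.383
grasp_force: 0.0
```

Emit:
servo_tool([
  [[0, 0, 0], [0, 0, 0], 20],
  [[0, 0, 0], [0, 0, 0], 20],
  [[0, 0, 0], [0, 0, 0], 20],
  [[0, 0, 0], [0, 0, 0.1], 20],
  [[0, 0, 0], [0, 0, 0.1], 20],
  [[0, 0, 0], [0, 0, 0], 20],
  [[0, 0, 0], [0, 0, 0], 20],
  [[0, 0, 0], [0, 0, 0], 20],
])

```text
clock: 3.9
eef_pos: [525.9, 266.9, 13.6]
ee_rot: [180.0, -0.0, 177.6]
ft_force: [-0.7, 0.3, -2.7]
grip_width: 0.337
grasp_force: 30.0
```

```bash
python3 -c "
from plant import sensors
s=sensors.sense();print(s['clock'],s['eef_pos'],s['ft_force'],s['wrist_torque'],s['grip_width'],s['grasp_force'])"
```

```text
3.9 [525.92256299 266.90118725  13.62071798] [-0.66830732  0.25481926 -2.66050163] [-0.01330776  0.01792704  0.0030209 ] 0.336978564474935 29.999513626098633
```

Emit:
servo_tool([
  [[0, 0, 0], [0, 0, 0], 20],
  [[0, 0, 0], [0, 0, 0], 20],
  [[0, 0, 0], [0, 0, 0], 20],
  [[0, 0, 0], [0, 0, 0], 20],
  [[0, 0, 0], [0, 0, 0], 20],
  [[0, 0, 0], [0, 0, 0], 20],
  [[0, 0, 0], [0, 0, 0], 20],
  [[0, 0, 0], [0, 0, 0], 20],
])

```text
clock: 4.7
eef_pos: [526.0, 266.9, 13.7]
ee_rot: [180.0, 0.0, 177.6]
ft_force: [-0.6, -0.1, -1.2]
grip_width: 0.334
grasp_force: 30.0
```

This is the lightest bar at about 1.8 N. I put it back and go to the next.

Emit:
servo_tool([
  [[0, 0, 0], [0, 0, -0.1], 20],
  [[0, 0, 0], [0, 0, -0.1], 20],
  [[0, 0, 0], [0, 0, 0], 20],
  [[0, 0, 0], [0, 0, 0], 60],
  [[0, 0, 0], [0, 0, 0], 60],
  [[0, 0, 0], [0, 0, 0], 60],
  [[0, 0, 0], [0, 0, 0], 60],
  [[0, 0, 0], [0, 0, 0.5], 60],
])

```text
clock: 5.5
eef_pos: [524.7, 266.4, 26.6]
ee_rot: [-179.9, -0.2, 177.6]
ft_force: [0.5, -0.7, 0.7]
grip_width: 0.626
grasp_force: 0.0
```

Emit:
servo_tool([
  [[0, 0, 0], [0, 0, 0.6], 60],
  [[0, 0, 0], [0.4, -0.6, 0], 60],
  [[0, 0, 0], [0.5, -0.8, 0], 60],
  [[0, 0, 0], [0.42, -0.66, 0], 60],
  [[0, 0, 0], [0, 0, -0.3], 60],
  [[0, 0, 0], [0, 0, -0.5], 60],
  [[0, 0, 0], [0, 0, -0.3], 60],
  [[0, 0, 0], [0, 0, 0], 60],
])

```text
clock: 6.3
eef_pos: [591.0, 164.3, 1.7]
ee_rot: [-180.0, -0.2, 177.7]
ft_force: [0.1, -0.2, 1.1]
grip_width: 0.628
grasp_force: 0.0
```

Emit:
servo_tool([
  [[0, 0, 0], [0, 0, 0], 20],
  [[0, 0, 0], [0, 0, 0], 20],
  [[0, 0, 0], [0, 0, 0], 20],
  [[0, 0, 0], [0, 0, 0], 20],
  [[0, 0, 0], [0, 0, 0], 20],
  [[0, 0, 0], [0, 0, 0], 20],
  [[0, 0, 0], [0, 0, 0.1], 20],
  [[0, 0, 0], [0, 0, 0.1], 20],
])

```text
clock: 7.1
eef_pos: [591.6, 163.8, 13.5]
ee_rot: [-180.0, -0.1, 177.6]
ft_force: [0.0, -0.5, -4.7]
grip_width: 0.335
grasp_force: 30.0
```

Emit:
servo_tool([
  [[0, 0, 0], [0, 0, 0], 20],
  [[0, 0, 0], [0, 0, 0], 20],
  [[0, 0, 0], [0, 0, 0], 20],
  [[0, 0, 0], [0, 0, 0], 20],
  [[0, 0, 0], [0, 0, 0], 20],
  [[0, 0, 0], [0, 0, 0], 20],
  [[0, 0, 0], [0, 0, 0], 20],
  [[0, 0, 0], [0, 0, 0], 20],
])

```text
clock: 7.9
eef_pos: [592.0, 163.9, 13.6]
ee_rot: [180.0, -0.0, 177.6]
ft_force: [0.0, -0.3, -4.2]
grip_width: 0.332
grasp_force: 30.0
```

This is the middle bar at about 4.5 N, so the right one must be the heaviest. I put this one back and pick up the right one.

Emit:
servo_tool([
  [[0, 0, 0], [0, 0, -0.1], 20],
  [[0, 0, 0], [0, 0, -0.1], 20],
  [[0, 0, 0], [0, 0, 0], 20],
  [[0, 0, 0], [0, 0, 0], 60],
  [[0, 0, 0], [0, 0, 0], 60],
  [[0, 0, 0], [0, 0, 0], 60],
  [[0, 0, 0], [0, 0, 0], 60],
  [[0, 0, 0], [0, 0, 0.5], 60],
])

```text
clock: 8.7
eef_pos: [590.6, 163.6, 26.5]
ee_rot: [-180.0, -0.3, 177.6]
ft_force: [0.4, -0.2, -0.1]
grip_width: 0.624
grasp_force: 0.0
```

Emit:
servo_tool([
  [[0, 0, 0], [0, 0, 0.6], 60],
  [[0, 0, -0.017], [-0.3, -0.7, 0], 60],
  [[0, 0, -0.017], [-0.4, -0.9, 0], 60],
  [[0, 0, -0.017], [-0.34, -0.76, 0], 60],
  [[0, 0, 0], [0, 0, -0.3], 60],
  [[0, 0, 0], [0, 0, -0.5], 60],
  [[0, 0, 0], [0, 0, -0.3], 60],
  [[0, 0, 0], [0, 0, 0], 60],
])

```text
clock: 9.5
eef_pos: [539.1, 45.8, 2.2]
ee_rot: [-180.0, -0.2, 173.0]
ft_force: [0.0, -0.0, 0.2]
grip_width: 0.63
grasp_force: 0.0
```

Emit:
servo_tool([
  [[0, 0, 0], [0, 0, 0], 20],
  [[0, 0, 0], [0, 0, 0], 20],
  [[0, 0, 0], [0, 0, 0], 20],
  [[0, 0, 0], [0, 0, 0], 20],
  [[0, 0, 0], [0, 0, 0], 20],
  [[0, 0, 0], [0, 0, 0], 20],
  [[0, 0, 0], [0, 0, 0.1], 20],
  [[0, 0, 0], [0, 0, 0.1], 20],
])

```text
clock: 10.3
eef_pos: [539.4, 45.9, 13.5]
ee_rot: [-180.0, -0.1, 173.1]
ft_force: [-0.2, 0.4, -6.7]
grip_width: 0.334
grasp_force: 30.0
```

Emit:
servo_tool([
  [[0, 0, 0], [0, 0, 0.3], 20],
  [[0, 0, 0], [0, 0, 0.5], 20],
  [[0, 0, 0], [0, 0, 0.5], 20],
  [[0, 0, 0], [0, 0, 0.4], 20],
  [[0, 0, 0], [0, 0, 0], 20],
  [[0, 0, 0], [0, 0, 0], 20],
  [[0, 0, 0], [0, 0, 0], 20],
  [[0, 0, 0], [0, 0, 0], 20],
])

```text
clock: 11.1
eef_pos: [539.4, 45.9, 97.5]
ee_rot: [-180.0, -0.1, 173.0]
ft_force: [0.9, 1.2, -7.5]
grip_width: 0.334
grasp_force: 30.0
```

It reads about 7.5 N, so this is the heaviest. I carry it to the stand at (532,−262), yaw 106.6°.

Emit:
servo_tool([
  [[0, 0, -0.06], [-0.01, -0.3, 0], 20],
  [[0, 0, -0.06], [-0.01, -0.5, 0], 20],
  [[0, 0, -0.06], [-0.01, -0.6, 0], 20],
  [[0, 0, -0.06], [-0.01, -0.6, 0], 20],
  [[0, 0, -0.06], [-0.01, -0.6, 0], 20],
  [[0, 0, -0.06], [-0.01, -0.6, 0], 20],
  [[0, 0, -0.06], [-0.01, -0.6, 0], 20],
  [[0, 0, -0.06], [-0.01, -0.6, 0], 20],
])

```text
clock: 11.9
eef_pos: [535.5, -175.2, 97.8]
ee_rot: [-180.0, -0.1, 129.6]
ft_force: [0.5, 0.5, -7.3]
grip_width: 0.332
grasp_force: 30.0
```

Emit:
servo_tool([
  [[0, 0, -0.07], [-0.02, -0.6, 0], 20],
  [[0, 0, -0.07], [-0.02, -0.5, 0], 20],
  [[0, 0, -0.06], [-0.02, -0.4, 0], 20],
  [[0, 0, -0.058], [-0.01, -0.26, 0], 20],
  [[0, 0, 0], [0, 0, 0], 20],
  [[0, 0, 0], [0, 0, 0], 20],
  [[0, 0, 0], [0, 0, 0], 20],
  [[0, 0, 0], [0, 0, 0], 20],
])

```text
clock: 12.7
eef_pos: [532.5, -261.3, 98.5]
ee_rot: [-180.0, -0.0, 106.7]
ft_force: [0.1, -0.3, -6.9]
grip_width: 0.334
grasp_force: 30.0
```

```bash
python3 - <<'E'
from plant import sensors,capture
from fit import *
s=sensors.sense();print(s['eef_pos'],s['ee_rot'],s['grip_width'])
cam=capture("top");o=np.hstack([cv2.resize(capture(c)["color"][a:a+160,b:b+160,::-1],None,fx=2.5,fy=2.5) for c,a,b in(("top",160,410),("scene",40,190))])
cv2.imwrite("pics/st1.png",o)
E
```

```text
[ 532.52575548 -261.32163619   98.50567852] [-1.79991227e+02 -2.14647648e-02  1.06732865e+02] 0.3343243218615217
```

View pics/st1.png

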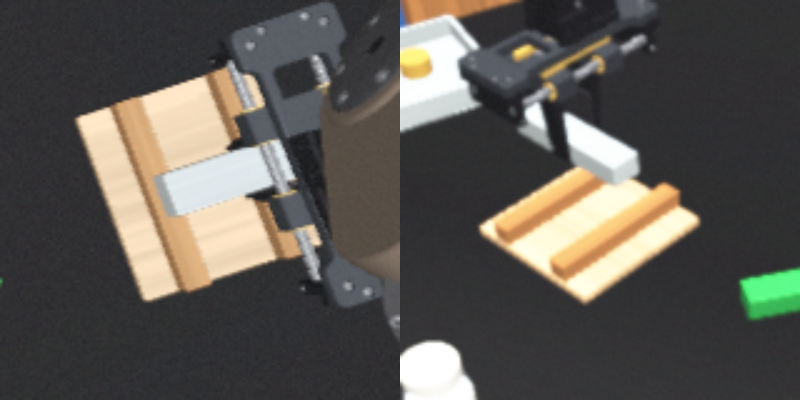

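The bar hangs level, crosswise over the bearers (crop pixel (225,175)). I lower it.

Emit:
servo_tool([
  [[0, 0, 0], [0, 0, -0.3], 20],
  [[0, 0, 0], [0, 0, -0.35], 20],
  [[0, 0, 0], [0, 0, -0.3], 20],
  [[0, 0, 0], [0, 0, -0.2], 20],
  [[0, 0, 0], [0, 0, -0.09], 20],
  [[0, 0, 0], [0, 0, -0.02], 20],
  [[0, 0, 0], [0, 0, 0], 20],
  [[0, 0, 0], [0, 0, 0], 20],
])

```text
clock: 13.65
eef_pos: [532.8, -262.3, 36.3]
ee_rot: [180.0, 0.0, 106.6]
ft_force: [-0.3, -0.5, -7.2]
grip_width: 0.337
grasp_force: 30.0
```

Emit:
servo_tool([
  [[0, 0, 0], [0, 0, -0.02], 20],
  [[0, 0, 0], [0, 0, -0.015], 20],
  [[0, 0, 0], [0, 0, 0], 20],
  [[0, 0, 0], [0, 0, 0], 20],
  [[0, 0, 0], [0, 0, 0], 20],
  [[0, 0, 0], [0, 0, 0], 20],
  [[0, 0, 0], [0, 0, 0], 20],
  [[0, 0, 0], [0, 0, 0], 20],
])

```text
clock: 14.45
eef_pos: [532.6, -262.2, 34.3]
ee_rot: [180.0, 0.0, 106.6]
ft_force: [-1.0, 1.2, 2.9]
grip_width: 0.332
grasp_force: 30.0
```

It has touched down, so I release and retreat, then turn toward the middle bar at (592,164).

Emit:
servo_tool([
  [[0, 0, 0], [0, 0, 0], 60],
  [[0, 0, 0], [0, 0, 0], 60],
  [[0, 0, 0], [0, 0, 0], 60],
  [[0, 0, 0], [0, 0, 0], 60],
  [[0, 0, 0], [0, 0, 0], 60],
  [[0, 0, 0], [0, 0, 0.3], 60],
  [[0, 0, 0], [0, 0, 0.5], 60],
  [[0, 0, 0], [0, 0, 0.5], 60],
])

```text
clock: 15.25
eef_pos: [532.3, -261.9, 99.3]
ee_rot: [-180.0, -0.0, 106.6]
ft_force: [0.8, 0.2, 0.1]
grip_width: 0.629
grasp_force: 0.0
```

Emit:
servo_tool([
  [[0, 0, 0.06], [0.07, 0.4, 0], 60],
  [[0, 0, 0.06], [0.1, 0.7, 0], 60],
  [[0, 0, 0.06], [0.1, 0.7, 0], 60],
  [[0, 0, 0.06], [0.1, 0.7, 0], 60],
  [[0, 0, 0.06], [0.1, 0.7, 0], 60],
  [[0, 0, 0.06], [0.1, 0.7, 0], 60],
  [[0, 0, 0.06], [0.1, 0.7, 0], 60],
  [[0, 0, 0.06], [0.1, 0.7, 0], 60],
])

```text
clock: 16.05
eef_pos: [571.1, 4.3, 99.0]
ee_rot: [180.0, 0.0, 150.0]
ft_force: [0.4, 0.8, 0.2]
grip_width: 0.632
grasp_force: 0.0
```

Emit:
servo_tool([
  [[0, 0, 0.06], [0.1, 0.7, 0], 60],
  [[0, 0, 0.06], [0.1, 0.7, 0], 60],
  [[0, 0, 0.06], [0.1, 0.7, 0], 60],
  [[0, 0, 0.06], [0.1, 0.6, 0], 60],
  [[0, 0, 0.06], [0.02, 0.4, 0], 60],
  [[0, 0, 0.01], [0, 0.1, 0], 60],
  [[0, 0, 0], [0, 0, 0], 60],
  [[0, 0, 0], [0, 0, 0], 60],
])

```text
clock: 16.85
eef_pos: [591.9, 162.0, 98.9]
ee_rot: [-180.0, -0.0, 177.6]
ft_force: [0.0, -0.9, 0.7]
grip_width: 0.632
grasp_force: 0.0
```

```bash
python3 - <<'E'
from plant import sensors,capture
from fit import *
s=sensors.sense();print(s['eef_pos'],s['ee_rot'],s['grip_width'])
a=capture("top")
cv2.imwrite("pics/st2.png",np.hstack([cv2.resize(capture(c)["color"][a:a+160,b:b+160,::-1],None,fx=2.5,fy=2.5) for c,a,b in(("top",160,410),("scene",40,190))]))
print(fit(a,BAR,(532,-262,-1.28),"bar",30))
E
```

```text
[591.90612558 162.0284916   98.87262502] [-1.79994566e+02 -1.20582299e-02  1.77581341e+02] 0.632105892676829
([530.2, -253.7, -73.3], 2975, 4256)
```

View pics/st2.png

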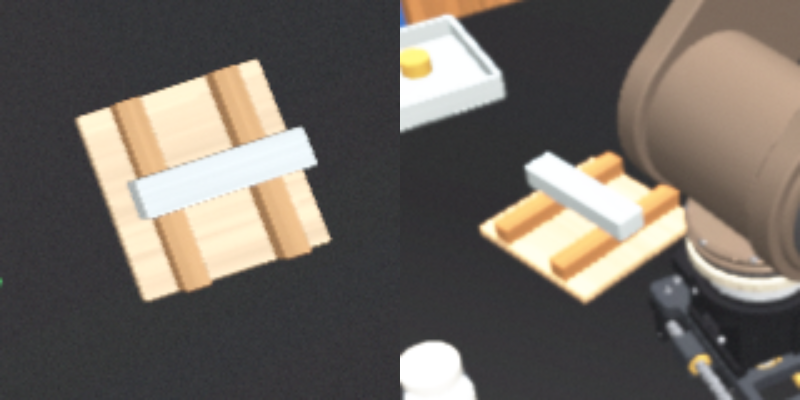

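The bar lies released across both bearers (crop pixel (224,173)). I pick the middle bar and verify the placement numerically.

Emit:
servo_tool([
  [[0, 0, 0], [0, 0.03, -0.4], 60],
  [[0, 0, 0], [0, 0, -0.5], 60],
  [[0, 0, 0], [0, 0, -0.5], 60],
  [[0, 0, 0], [0, 0, -0.35], 60],
  [[0, 0, 0], [0, 0, -0.15], 60],
  [[0, 0, 0], [0, 0, 0], 60],
  [[0, 0, 0], [0, 0, 0], 20],
  [[0, 0, 0], [0, 0, 0], 20],
])

```text
clock: 17.8
eef_pos: [592.5, 164.4, 5.0]
ee_rot: [180.0, 0.1, 177.7]
ft_force: [-0.2, -0.6, -0.3]
grip_width: 0.519
grasp_force: 0.0
```

Emit:
servo_tool([
  [[0, 0, 0], [0, 0, 0], 20],
  [[0, 0, 0], [0, 0, 0], 20],
  [[0, 0, 0], [0, 0, 0], 20],
  [[0, 0, 0], [0, 0, 0], 20],
  [[0, 0, 0], [0, 0, 0.3], 20],
  [[0, 0, 0], [0, 0, 0.6], 20],
  [[0, 0, 0], [0, 0, 0.8], 20],
  [[0, 0, 0], [0, 0, 0.5], 20],
])

```text
clock: 18.6
eef_pos: [592.2, 164.6, 116.8]
ee_rot: [180.0, 0.1, 177.7]
ft_force: [0.4, 0.4, -4.6]
grip_width: 0.332
grasp_force: 30.0
```

```bash
python3 - <<'E'
from plant import sensors,capture
import fit as F
from fit import *
s=sensors.sense();print(s['eef_pos'],s['ee_rot'],s['ft_force'],s['grip_width'])
a=capture("top")
h=cv2.cvtColor(a["color"],cv2.COLOR_RGB2HSV);print(h[229,500],h[180,500],h[225:235,470].tolist())
def mk(c,k):
    rgb=c["color"].astype(int);return ((rgb[...,2]>=rgb[...,0]-5)&(rgb[...,0]>110)).astype(np.uint8)
F.mask=mk
for c in("top","scene"):print(F.fit(capture(c),BAR,(532,-262,-1.28),"bar",30))
E
```

```text
[592.19452863 164.56422015 116.81340396] [1.79972856e+02 8.64647587e-02 1.77731516e+02] [ 0.35527035  0.36853678 -4.64121603] 0.33192674835555747
[100  12 252] [114  21  60] [[16, 102, 240], [15, 102, 238], [16, 105, 235], [16, 106, 232], [15, 82, 193], [84, 5, 232], [98, 11, 253], [98, 12, 253], [95, 11, 251], [100, 12, 251]]
([533.5, -263.4, -73.8], 97, 1208)
([533.2, -267.0, -74.6], 89, 711)
```

The bottom bar is within 2–4 mm of the stand centre. I carry the middle bar over at yaw 196.6°.

Emit:
servo_tool([
  [[0, 0, 0.016], [-0.09, -0.4, 0], 20],
  [[0, 0, 0.016], [-0.09, -0.6, 0], 20],
  [[0, 0, 0.016], [-0.09, -0.7, 0], 20],
  [[0, 0, 0.016], [-0.09, -0.7, 0], 20],
  [[0, 0, 0.016], [-0.09, -0.7, 0], 20],
  [[0, 0, 0.016], [-0.09, -0.7, 0], 20],
  [[0, 0, 0.016], [-0.09, -0.7, 0], 20],
  [[0, 0, 0.016], [-0.09, -0.7, 0], 20],
])

```text
clock: 19.55
eef_pos: [554.7, -96.7, 112.1]
ee_rot: [179.9, -0.2, -170.7]
ft_force: [-0.2, -0.3, -5.0]
grip_width: 0.336
grasp_force: 30.0
```

Emit:
servo_tool([
  [[0, 0, 0.016], [-0.09, -0.7, 0], 20],
  [[0, 0, 0.016], [-0.09, -0.7, 0], 20],
  [[0, 0, 0.016], [-0.09, -0.7, 0], 20],
  [[0, 0, 0.016], [-0.09, -0.6, 0], 20],
  [[0, 0, 0.016], [-0.09, -0.4, 0], 20],
  [[0, 0, 0.002], [-0.02, -0.24, 0], 20],
  [[0, 0, 0], [0, 0, 0], 20],
  [[0, 0, 0], [0, 0, 0], 20],
])

```text
clock: 20.35
eef_pos: [532.3, -261.7, 113.1]
ee_rot: [179.9, -0.1, -163.4]
ft_force: [-0.2, 0.2, -4.3]
grip_width: 0.332
grasp_force: 30.0
```

Emit:
servo_tool([
  [[0, 0, 0], [0, 0, -0.2], 20],
  [[0, 0, 0], [0, 0, -0.3], 20],
  [[0, 0, 0], [0, 0, -0.2], 20],
  [[0, 0, 0], [0, 0, -0.2], 20],
  [[0, 0, 0], [0, 0, 0], 20],
  [[0, 0, 0], [0, 0, 0], 20],
  [[0, 0, 0], [0, 0, 0], 20],
  [[0, 0, 0], [0, 0, 0], 20],
])

```text
clock: 21.15
eef_pos: [532.7, -262.7, 69.4]
ee_rot: [-180.0, 0.0, -163.4]
ft_force: [-0.2, -0.1, -4.4]
grip_width: 0.332
grasp_force: 30.0
```

Emit:
servo_tool([
  [[0, 0, 0], [0, 0, -0.1], 20],
  [[0, 0, 0], [0, 0, -0.06], 20],
  [[0, 0, 0], [0, 0, -0.02], 20],
  [[0, 0, 0], [0, 0, 0], 20],
  [[0, 0, 0], [0, 0, -0.01], 20],
  [[0, 0, 0], [0, 0, -0.01], 20],
  [[0, 0, 0], [0, 0, 0], 20],
  [[0, 0, 0], [0, 0, 0], 20],
])

```text
clock: 21.95
eef_pos: [532.5, -262.6, 58.9]
ee_rot: [180.0, 0.0, -163.4]
ft_force: [0.7, -0.1, -4.5]
grip_width: 0.334
grasp_force: 30.0
```

Emit:
servo_tool([
  [[0, 0, 0], [0, 0, -0.01], 20],
  [[0, 0, 0], [0, 0, -0.01], 20],
  [[0, 0, 0], [0, 0, 0], 20],
  [[0, 0, 0], [0, 0, 0], 20],
  [[0, 0, 0], [0, 0, 0], 20],
  [[0, 0, 0], [0, 0, 0], 20],
  [[0, 0, 0], [0, 0, 0], 20],
  [[0, 0, 0], [0, 0, 0], 20],
])

```text
clock: 22.75
eef_pos: [532.6, -262.6, 58.5]
ee_rot: [-180.0, 0.0, -163.4]
ft_force: [-3.1, 1.5, 6.1]
grip_width: 0.335
grasp_force: 30.0
```

It has touched down. I release, retreat, and fetch the lightest bar at (526,266.7).

Emit:
servo_tool([
  [[0, 0, 0], [0, 0, 0.01], 20],
  [[0, 0, 0], [0, 0, 0], 60],
  [[0, 0, 0], [0, 0, 0], 60],
  [[0, 0, 0], [0, 0, 0], 60],
  [[0, 0, 0], [0, 0, 0], 60],
  [[0, 0, 0], [0, 0, 0], 60],
  [[0, 0, 0], [0, 0, 0.3], 60],
  [[0, 0, 0], [0, 0, 0.5], 60],
])

```text
clock: 23.55
eef_pos: [531.8, -262.2, 97.6]
ee_rot: [179.9, -0.1, -163.4]
ft_force: [-0.2, 0.2, 0.8]
grip_width: 0.631
grasp_force: 0.0
```

Emit:
servo_tool([
  [[0, 0, 0], [0, 0, 0.4], 60],
  [[0, 0, -0.014], [-0.01, 0.4, 0], 60],
  [[0, 0, -0.014], [-0.01, 0.7, 0], 60],
  [[0, 0, -0.014], [-0.01, 0.8, 0], 60],
  [[0, 0, -0.014], [-0.01, 0.8, 0], 60],
  [[0, 0, -0.014], [-0.01, 0.8, 0], 60],
  [[0, 0, -0.014], [-0.01, 0.8, 0], 60],
  [[0, 0, -0.014], [-0.01, 0.8, 0], 60],
])

```text
clock: 24.35
eef_pos: [528.8, -6.1, 118.5]
ee_rot: [-180.0, 0.0, -172.3]
ft_force: [0.4, 0.5, 0.5]
grip_width: 0.635
grasp_force: 0.0
```

Emit:
servo_tool([
  [[0, 0, -0.014], [-0.01, 0.8, 0], 60],
  [[0, 0, -0.014], [-0.01, 0.8, 0], 60],
  [[0, 0, -0.014], [-0.01, 0.8, 0], 60],
  [[0, 0, -0.014], [-0.01, 0.8, 0], 60],
  [[0, 0, -0.014], [-0.01, 0.8, 0], 60],
  [[0, 0, -0.014], [0, 0.7, 0], 60],
  [[0, 0, -0.014], [0, 0.5, 0], 60],
  [[0, 0, -0.014], [0, 0.28, 0], 60],
])

```text
clock: 25.15
eef_pos: [526.2, 268.5, 118.4]
ee_rot: [180.0, 0.0, 177.8]
ft_force: [0.9, -0.1, -0.9]
grip_width: 0.629
grasp_force: 0.0
```

```bash
python3 - <<'E'
from plant import sensors,capture
import fit as F
from fit import *
s=sensors.sense();print(s['eef_pos'],s['ee_rot'],s['ft_force'],s['grip_width'])
a=capture("top")
cv2.imwrite("pics/st3.png",np.hstack([cv2.resize(capture(c)["color"][a:a+160,b:b+160,::-1],None,fx=2.5,fy=2.5) for c,a,b in(("top",160,410),("scene",40,190))]))
E
```

```text
[526.18735914 268.49971544 118.35496552] [1.79981866e+02 1.35409878e-02 1.77774724e+02] [ 0.85046272 -0.06503331 -0.93143356] 0.6294677278284032
```

View pics/st3.png

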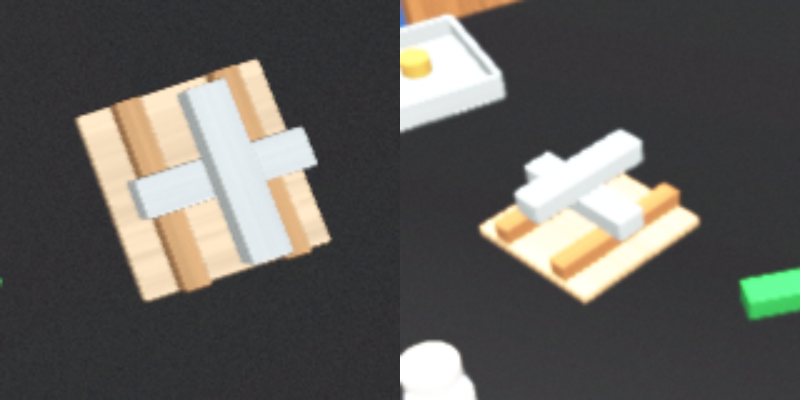

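The middle bar lies flat across the first, centred (crop pixel (237,172)). Now I pick the lightest.

Emit:
servo_tool([
  [[0, 0, 0], [0, 0, -0.4], 60],
  [[0, 0, 0], [0, 0, -0.6], 60],
  [[0, 0, 0], [0, 0, -0.6], 60],
  [[0, 0, 0], [0, 0, -0.4], 60],
  [[0, 0, 0], [0, 0, -0.2], 60],
  [[0, 0, 0], [0, 0, -0.08], 60],
  [[0, 0, 0], [0, 0, 0], 20],
  [[0, 0, 0], [0, 0, 0], 20],
])

```text
clock: 26.1
eef_pos: [527.0, 266.4, 5.3]
ee_rot: [180.0, 0.1, 177.7]
ft_force: [0.3, -0.9, -0.1]
grip_width: 0.515
grasp_force: 0.0
```

Emit:
servo_tool([
  [[0, 0, 0], [0, 0, 0], 20],
  [[0, 0, 0], [0, 0, 0], 20],
  [[0, 0, 0], [0, 0, 0], 20],
  [[0, 0, 0], [0, 0, 0], 20],
  [[0, 0, 0], [0, 0, 0.4], 20],
  [[0, 0, 0], [0, 0, 0.7], 20],
  [[0, 0, 0], [0, 0, 0.9], 20],
  [[0, 0, 0], [0, 0, 0.6], 20],
])

```text
clock: 26.9
eef_pos: [526.7, 266.6, 136.9]
ee_rot: [180.0, 0.1, 177.7]
ft_force: [0.1, 0.1, -3.0]
grip_width: 0.332
grasp_force: 30.0
```

Emit:
servo_tool([
  [[0, 0, -0.045], [0.008, -0.3, 0], 20],
  [[0, 0, -0.045], [0.008, -0.5, 0], 20],
  [[0, 0, -0.045], [0.008, -0.7, 0], 20],
  [[0, 0, -0.045], [0.008, -0.7, 0], 20],
  [[0, 0, -0.045], [0.008, -0.7, 0], 20],
  [[0, 0, -0.045], [0.008, -0.7, 0], 20],
  [[0, 0, -0.045], [0.008, -0.7, 0], 20],
  [[0, 0, -0.045], [0.008, -0.7, 0], 20],
])

```text
clock: 27.7
eef_pos: [529.3, 15.1, 134.3]
ee_rot: [-180.0, -0.0, 145.2]
ft_force: [1.0, -0.3, -1.2]
grip_width: 0.335
grasp_force: 30.0
```

Emit:
servo_tool([
  [[0, 0, -0.045], [0.008, -0.7, 0], 20],
  [[0, 0, -0.045], [0.008, -0.7, 0], 20],
  [[0, 0, -0.045], [0.008, -0.7, 0], 20],
  [[0, 0, -0.045], [0.008, -0.7, 0], 20],
  [[0, 0, -0.045], [0.008, -0.7, 0], 20],
  [[0, 0, -0.045], [0.008, -0.7, 0], 20],
  [[0, 0, -0.045], [0.008, -0.6, 0], 20],
  [[0, 0, -0.045], [0, -0.4, 0], 20],
])

```text
clock: 28.5
eef_pos: [532.2, -245.5, 134.2]
ee_rot: [-180.0, -0.0, 112.7]
ft_force: [0.2, 0.1, -1.4]
grip_width: 0.334
grasp_force: 30.0
```

Emit:
servo_tool([
  [[0, 0, -0.045], [0, -0.25, 0], 20],
  [[0, 0, -0.024], [0, -0.13, 0], 20],
  [[0, 0, 0], [0, 0, 0], 20],
  [[0, 0, 0], [0, 0, 0], 20],
  [[0, 0, 0], [0, 0, -0.3], 20],
  [[0, 0, 0], [0, 0, -0.3], 20],
  [[0, 0, 0], [0, 0, 0], 20],
  [[0, 0, 0], [0, 0, 0], 20],
])

```text
clock: 29.3
eef_pos: [532.6, -262.0, 104.7]
ee_rot: [-180.0, -0.0, 106.8]
ft_force: [-0.1, -0.0, -1.5]
grip_width: 0.334
grasp_force: 30.0
```

Emit:
servo_tool([
  [[0, 0, 0], [0, 0, -0.15], 20],
  [[0, 0, 0], [0, 0, -0.15], 20],
  [[0, 0, 0], [0, 0, -0.07], 20],
  [[0, 0, 0], [0, 0, -0.03], 20],
  [[0, 0, 0], [0, 0, 0], 20],
  [[0, 0, 0], [0, 0, -0.01], 20],
  [[0, 0, 0], [0, 0, -0.01], 20],
  [[0, 0, 0], [0, 0, 0], 20],
])

```text
clock: 30.1
eef_pos: [532.5, -262.6, 83.5]
ee_rot: [180.0, 0.0, 106.7]
ft_force: [-0.0, -0.1, -1.9]
grip_width: 0.336
grasp_force: 30.0
```

Emit:
servo_tool([
  [[0, 0, 0], [0, 0, -0.01], 20],
  [[0, 0, 0], [0, 0, 0], 20],
  [[0, 0, 0], [0, 0, 0], 20],
  [[0, 0, 0], [0, 0, 0], 20],
  [[0, 0, 0], [0, 0, 0], 20],
  [[0, 0, 0], [0, 0, 0], 20],
  [[0, 0, 0], [0, 0, 0], 20],
  [[0, 0, 0], [0, 0, 0], 20],
])

```text
clock: 30.9
eef_pos: [532.6, -262.6, 83.1]
ee_rot: [180.0, 0.0, 106.7]
ft_force: [-0.9, 0.7, 3.1]
grip_width: 0.336
grasp_force: 30.0
```

It has touched down at 83.1 mm as expected. I release, rise and back off.

Emit:
servo_tool([
  [[0, 0, 0], [0, 0, 0], 20],
  [[0, 0, 0], [0, 0, 0], 60],
  [[0, 0, 0], [0, 0, 0], 60],
  [[0, 0, 0], [0, 0, 0], 60],
  [[0, 0, 0], [0, 0, 0], 60],
  [[0, 0, 0], [0, 0, 0], 60],
  [[0, 0, 0], [0, 0, 0.3], 60],
  [[0, 0, 0], [0, 0, 0.5], 60],
])

```text
clock: 31.7
eef_pos: [531.8, -262.2, 122.1]
ee_rot: [-179.9, -0.1, 106.7]
ft_force: [0.8, -0.1, 0.3]
grip_width: 0.628
grasp_force: 0.0
```

Emit:
servo_tool([
  [[0, 0, 0], [0, 0, 0.5], 60],
  [[0, 0, 0], [0, 0.4, 0.3], 60],
  [[0, 0, 0], [0, 0.7, 0], 60],
  [[0, 0, 0], [0, 0.8, 0], 60],
  [[0, 0, 0], [0, 0.8, 0], 60],
  [[0, 0, 0], [0, 0.8, 0], 60],
  [[0, 0, 0], [0, 0.8, 0], 60],
  [[0, 0, 0], [0, 0.8, 0], 60],
])

```text
clock: 32.5
eef_pos: [531.6, -5.1, 162.8]
ee_rot: [-180.0, -0.0, 106.7]
ft_force: [1.3, -0.4, -0.5]
grip_width: 0.635
grasp_force: 0.0
```

Emit:
servo_tool([
  [[0, 0, 0], [0, 0.8, 0], 60],
  [[0, 0, 0], [0, 0.8, 0], 60],
  [[0, 0, 0], [0, 0.4, 0], 60],
  [[0, 0, 0], [0, 0.2, 0], 60],
  [[0, 0, 0], [0, 0, 0], 60],
  [[0, 0, 0], [0, 0, 0], 60],
  [[0, 0, 0], [0, 0, 0], 60],
  [[0, 0, 0], [0, 0, 0], 60],
])

```text
clock: 33.3
eef_pos: [532.5, 101.5, 162.9]
ee_rot: [-180.0, 0.0, 106.6]
ft_force: [0.7, 0.5, -0.5]
grip_width: 0.627
grasp_force: 0.0
```

```bash
python3 - <<'E'
from plant import capture
import fit as F
from fit import *
A={c:capture(c) for c in("top","scene")}
cv2.imwrite("pics/st4.png",np.hstack([cv2.resize(A[c]["color"][a:a+160,b:b+160,::-1],None,fx=2.5,fy=2.5) for c,a,b in(("top",160,410),("scene",40,190))]))
T=[box(32,140,30,54),box(140,32,54,78),box(32,140,78,102)]
F.mask=lambda c,k:((c["color"][...,2].astype(int)>=c["color"][...,0].astype(int)-5)&(c["color"][...,0]>110)).astype(np.uint8)
for c in A:print(F.fit(A[c],T,(532,-262,.29),"bar"))
E
```

```text
([533.4, -264.0, 16.2], 210, 2716)
([531.6, -267.9, 16.8], 103, 1777)
```

View pics/st4.png

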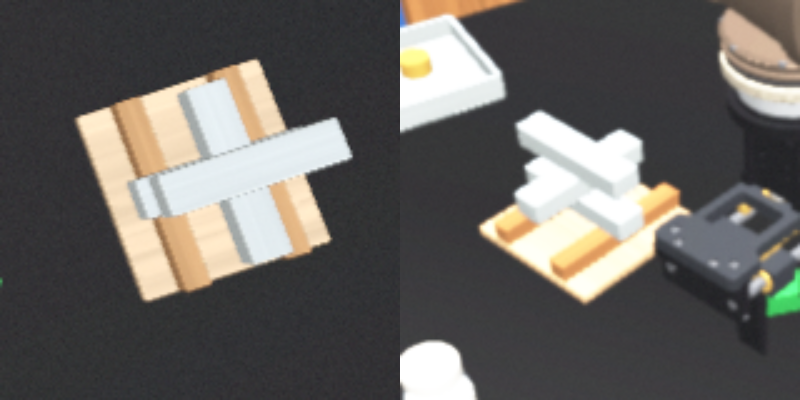

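The picture shows the full crosswise tower, centred to within a few mm, with the top bar at crop pixel (250,167). I hand it in.

```bash
python3 -c "
from plant import r
print(r.close_job())"
```

```text
the job is handed in; nothing more can be done
None
```

The tower is built and handed in at about 33 s: heaviest bar on the bearers, middle across it, lightest on top. The camera fit put it within about 6 mm of the stand's centre; I steered clear of the jar, brush and brass block but did not re-measure them, and the hand-in returned no verdict.

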